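Make up two furniture hardware kits

TASK

Make up the two hardware kits in the plywood trays. Cupboard kit, in the three-bay tray: lay the bar pull lengthways in the long bay, with a furniture leg in the middle bay and the angle bracket in the end bay; drawer kit, in the two-bay tray: the larger knob in one bay and the other leg in the other. Set every part down flat on its bay floor, the same way up as it stands on the bench, and leave the smaller knob, the varnish tin and the screw jar standing where they are.

Things in the scene. Friction and masses are not known exactly. Their poses are not given: they have to be found in the camera images.
- long_tray: Plywood kit tray, fixed. 86 mm along its x; bay floors 6 mm above the bench, walls and partitions 6 mm thick, tops 18 mm above the bench; bays 74 mm wide in x. Origin: centre of underside; y along its length (within 0.1 rad of world y). 294 mm long, three bays: long bay (120 mm in y, centre y = +81 mm), middle bay (75 mm, y = -22.5), end bay (75 mm, y = -103.5).
- short_tray: Plywood kit tray, fixed. 86 mm along its x; bay floors 6 mm above the bench, walls and partitions 6 mm thick, tops 18 mm above the bench; bays 74 mm wide in x. Origin: centre of underside; y along its length (within 0.1 rad of world y). 168 mm long, two equal bays of 75 mm, centres at y = +40.5 and -40.5 mm.
- leg_a: Turned light-wood furniture leg, standing on its mounting flange: flange 46 mm diameter, 10 mm high; above it a shank tapering from 33 mm diameter (16 mm up) to 28 mm at the top (70 mm up). Origin: centre of the underside; z up the axis. leg_a and leg_b are identical and interchangeable. About 0.12 kg.
- leg_b: Turned light-wood furniture leg, standing on its mounting flange: flange 46 mm diameter, 10 mm high; above it a shank tapering from 33 mm diameter (16 mm up) to 28 mm at the top (70 mm up). Origin: centre of the underside; z up the axis. leg_a and leg_b are identical and interchangeable. About 0.12 kg.
- big_knob: The larger turned light-wood drawer knob, standing on its stem: foot 25 mm diameter, neck 19 mm, head 42 mm diameter, full width between 26 and 36 mm up, top at 40 mm. Origin: centre of the underside; z up the axis. About 0.07 kg.
- small_knob: The smaller turned light-wood drawer knob, standing on its stem: same 40 mm height and same outline but slimmer, head only 24 mm diameter. It belongs to no kit. Origin: centre of the underside.
- bar_pull: Steel bar pull (cupboard handle) standing on its two feet: round bar 90 mm long along its x, 12 mm diameter, centre 32 mm up (top 38 mm); posts at x = -30 and +30 mm with round feet of 22 mm diameter. Origin: midway between the feet, at their underside; z up. About 0.15 kg. At the start its x is within 0.25 rad of world x.
- bracket: Steel angle bracket (L shape), 30 mm wide along its y, 5 mm thick: foot flat on the bench, x from -22.5 to +22.5 mm; upright plate at the -x end, centred on x = -20 mm, reaching 55 mm up. Origin: centre of the foot's underside; z up. About 0.09 kg. At the start its x is within 0.6 rad of world x.
- tin: Small metal varnish tin with a paper label, 60 mm diameter, 68 mm high, upright. A bystander. Origin: centre of the underside.
- jar: Small glass screw jar with a metal cap, about 52 mm diameter, 66 mm high, upright. A bystander. Origin: centre of the underside.
Mind the look-alikes: they are no part of the job. What is shaped like the bar_pull but turquoise or yellow is not meant.

How it is judged:
At the end, for the whole second after the job is handed in: Each part's origin is inside its bay (pull within 25 mm of bay centre along the tray and aligned with it to 0.4 rad), underside within 4 mm of the bay floor, upright to 0.12 rad, at rest; legs interchangeable. Small knob, tin and jar within 30 mm of their start and upright to 0.2 rad (y of bar_pull in the frame of long_tray between 0.056 and 0.106 m and x of bar_pull in the frame of long_tray between -0.037 and 0.037 m and z of bar_pull in the frame of long_tray between 0.002 and 0.01 m and angle between each of bar_pull, bracket's own z axis and vertical below 0.12 rad and angle between the x axis of bar_pull and the y axis of long_tray, either way round below 0.4 rad and y of bracket in the frame of long_tray between -0.141 and -0.066 m and x of bracket in the frame of long_tray between -0.037 and 0.037 m and z of bracket in the frame of long_tray between 0.002 and 0.01 m and (((y of leg_a in the frame of long_tray between -0.06 and 0.015 m and x of leg_a in the frame of long_tray between -0.037 and 0.037 m and z of leg_a in the frame of long_tray between 0.002 and 0.01 m and angle between leg_a's own z axis and vertical below 0.12 rad) and ((y of leg_b in the frame of short_tray between 0.003 and 0.078 m and x of leg_b in the frame of short_tray between -0.037 and 0.037 m and z of leg_b in the frame of short_tray between 0.002 and 0.01 m and angle between each of leg_b, big_knob's own z axis and vertical below 0.12 rad and y of big_knob in the frame of short_tray between -0.078 and -0.003 m and x of big_knob in the frame of short_tray between -0.037 and 0.037 m and z of big_knob in the frame of short_tray between 0.002 and 0.01 m) or (y of leg_b in the frame of short_tray between -0.078 and -0.003 m and x of leg_b in the frame of short_tray between -0.037 and 0.037 m and z of leg_b in the frame of short_tray between 0.002 and 0.01 m and angle between each of leg_b, big_knob's own z axis and vertical below 0.12 rad and y of big_knob in the frame of short_tray between 0.003 and 0.078 m and x of big_knob in the frame of short_tray between -0.037 and 0.037 m and z of big_knob in the frame of short_tray between 0.002 and 0.01 m))) or ((y of leg_b in the frame of long_tray between -0.06 and 0.015 m and x of leg_b in the frame of long_tray between -0.037 and 0.037 m and z of leg_b in the frame of long_tray between 0.002 and 0.01 m and angle between leg_b's own z axis and vertical below 0.12 rad) and ((y of leg_a in the frame of short_tray between 0.003 and 0.078 m and x of leg_a in the frame of short_tray between -0.037 and 0.037 m and z of leg_a in the frame of short_tray between 0.002 and 0.01 m and angle between each of leg_a, big_knob's own z axis and vertical below 0.12 rad and y of big_knob in the frame of short_tray between -0.078 and -0.003 m and x of big_knob in the frame of short_tray between -0.037 and 0.037 m and z of big_knob in the frame of short_tray between 0.002 and 0.01 m) or (y of leg_a in the frame of short_tray between -0.078 and -0.003 m and x of leg_a in the frame of short_tray between -0.037 and 0.037 m and z of leg_a in the frame of short_tray between 0.002 and 0.01 m and angle between each of leg_a, big_knob's own z axis and vertical below 0.12 rad and y of big_knob in the frame of short_tray between 0.003 and 0.078 m and x of big_knob in the frame of short_tray between -0.037 and 0.037 m and z of big_knob in the frame of short_tray between 0.002 and 0.01 m)))) and linear speed of each of leg_a, leg_b, big_knob, bar_pull, bracket below 0.02 m/s and distance of each of small_knob, tin, jar from where it was at the start of the episode below 0.03 m and angle between each of small_knob, tin, jar's own z axis and vertical below 0.2 rad); the robot touches nothing.
It fails at once if the smaller knob is shifted more than 30 mm or knocked over (distance of small_knob from where it was at the start of the episode above 0.03 m or angle between small_knob's own z axis and vertical above 0.5 rad).
It fails at once if the varnish tin is shifted more than 30 mm or knocked over (distance of tin from where it was at the start of the episode above 0.03 m or angle between tin's own z axis and vertical above 0.5 rad).
It fails at once if the screw jar is shifted more than 30 mm or knocked over (distance of jar from where it was at the start of the episode above 0.03 m or angle between jar's own z axis and vertical above 0.5 rad).
It also fails if it takes over 128 s, if anything falls off the work surface, if the arm or the gripper's body presses on something with over 40 N, if the wrist force passes 120 N, or if a joint passes its speed limit or range.

ROBOT

A 6-joint arm with a two-finger parallel gripper is mounted at the origin on the work surface. World frame = base frame: x ahead of the robot, y to its left, z up, the work surface at z = 0. Lengths are in m, angles in rad, forces in N, time in s.
With the tool pointing down it reaches from about 0.25 to 0.725 m from the base axis. Payload 4 kg.
Tool frame: the origin (TCP) lies midway between the tips of the shut fingers; the grasp point (between the pads) lies 19 mm behind it; z points along the fingers, y is the line along which they close (so a half turn about z gives the same grasp; the last joint's range is limited). The gripper opens to 85 mm and grips with 20 to 120 N. Pads are 22 mm wide; open, the fingers measure 114 mm over their backs; the gripper's body (76 mm by 85 mm) begins 54 mm behind the grasp point. The pads swing forward as they close: fully open they stand 13 mm farther back than shut.
Start: joints at [-1.216, 0.241, 0.005, 1.335, 0, 1.571], TCP at [0.174, -0.469, 0.231] pointing down, gripper open.
Joint ranges: [-2.72, 2.72], [-1.05, 1.87], [-1.09, 1.28], [-1.99, 2.15], [-1.42, 1.44], [-3.14, 3.14]. Speed limits (rad/s): [2.79, 2.79, 3.14, 3.14, 3.14, 3.14].

INTERFACE

Orientations are given as a unit quaternion [x, y, z, w].
In Python, from workcell import get_obs, camera, job_done, silhouettes gives the robot as it stands. The module is installed in compiled form; this text tells all that it offers.
- The arm moves only by the tool drive_tool, never from a script. Its argument "increments" is a list of rows, each a list of 3 entries, a list of its own where there are three numbers: the shift along the world's x, y, z in mm, then the turn, a rotation vector about the world's x, y, z in degrees, then the opening, from 0 (shut) to 1 (fully open). A call has 1 to 8 rows; each row shifts and turns the commanded pose from where the row before left it; what a row does not reach is not made up. A row lasts 1/12 s, in which the tool goes at most 41.7 mm and 7.16 degrees, less where a joint would pass 70% of its speed; a pose out of reach is approached as far as the arm can. A call is refused whole if a number of a shift passes 41.7 or a number of a turn 7.16, either way. A call with a gripper value outside its range is refused whole. The fingers move at their own pace and stop on an object; the grip force is fixed at half the most. Time passes only in rows, so rows that do not move let the fingers close. It gives the time, the measured TCP pose, the force, the opening and the grip force at its end, in the units of the state.
- get_obs(): the state, without advancing time (a new reading comes with each control period).
- camera(name): name is "scene" or "top" or "wrist"; returns a dict with "image" (400x640x3 uint8, red, green, blue), "K" (3x3 intrinsics, pixels), "view" (4x4, takes a point from world to camera coordinates). Camera axes: x right, y down, z forward; pixel columns grow to the right and rows downward; lengths in m; the calibration is good to about 2 mm. A picture is of the moment at which its call begins. There is no depth.
- job_done(): hands the job in; it is judged then, once.
Trained networks look in a picture, given as the dict that the camera call returned (one of the last four; its "shot" number tells which), for a name from the list of things; names that differ only in an ending like _2 or _b are one class to them, and where a whole thing is asked for, a point or a joint stands for the part that bears it (a point fixed in the world has none). Each returns a list of dicts, best first, with "conf" (0 to 1); they miss things now and then, are a little off and sometimes report something else, mostly with a low value. They report only what shows in the picture. A call takes as long as a camera call. They do not tell look-alikes from the thing itself.
- silhouettes(query, picture): "region" (400x640 bool, what is visible of it) and "bbox" ([left, top, right, bottom] in pixels, round what is visible of it).
The state is a dict: "clock": time; "joint_pos": joint angles; "joint_vel": joint speeds; "tau": joint torques, N m; "eef_pos": TCP position; "tool_rot": TCP orientation; "ft_force": force on the tool from outside, world axes, zero at the start; "ft_torque": the same for the moment, N m; "grip_width": finger opening in m; "grasp_force": force on a finger pad.
Only numpy, scipy, OpenCV 4.12 (cv2) and the standard library are available. Lean on these libraries where they do the work, as an engineer would, in place of code of your own. Each camera call takes 0.05 s, during which the arm holds its last target. There are 200 camera calls.

## Working session

There is one attempt and no reset: what is moved stays moved. The work goes in short steps, Python scripts to look and compute and a tool call to move; the robot and the scene stay as the last step left them, time stands still between calls to the robot, and variables do not carry over. Pictures are saved under pics/ and viewed, at most 14 in all, crops included, and the job is handed in when it is done.

Besides the shell and the picture viewer there is one more tool, called after "Call:" by a JSON object that holds its "api" and its "payload". drive_tool: Moves the arm, as the interface text tells. Its arguments: {"type":"object","properties":{"increments":{"type":"array"}},"required":["increments"]}

```bash
mkdir -p pics
cat > h.py <<'E'
import numpy as np, cv2
from workcell import get_obs, camera, job_done, silhouettes
def ray(p,u,v,z):
    R=p["view"][:3,:3];t=p["view"][:3,3];c=-R.T@t
    d=R.T@np.linalg.inv(p["K"])@np.array([u,v,1.]);return c+d*(z-c[2])/d[2]
def proj(p,X):
    q=p["K"]@(p["view"][:3,:3]@np.array(X)+p["view"][:3,3]);return q[:2]/q[2]
def save(p,n): cv2.imwrite("pics/"+n,p["image"][:,:,::-1])
E
python3 - <<'E'
from h import *
for n in("top","scene"):
    p=camera(n);save(p,n+".png");print(n,"cam",-p["view"][:3,:3].T@p["view"][:3,3])
    for q in("long_tray","short_tray","leg_a","big_knob","small_knob","bar_pull","bracket","tin","jar"):
        for s in silhouettes(q,p):
            if s["conf"]>.2: 
                b=s["bbox"];print(q,round(s["conf"],2),[int(x) for x in b],ray(p,(b[0]+b[2])/2,(b[1]+b[3])/2,.02).round(3)[:2])
print(get_obs())
E
```

```text
top cam [0.37810315 0.02019527 1.03998176]
long_tray 0.72 [318, 122, 431, 162] [ 0.649 -0.158]
short_tray 0.92 [233, 127, 296, 163] [0.644 0.137]
leg_a 0.81 [400, 196, 417, 213] [ 0.478 -0.242]
leg_a 0.53 [173, 219, 194, 232] [0.433 0.345]
leg_a 0.32 [370, 212, 395, 234] [ 0.432 -0.172]
big_knob 0.69 [343, 185, 361, 205] [ 0.506 -0.093]
small_knob 0.65 [439, 218, 450, 225] [ 0.432 -0.334]
bar_pull 0.67 [341, 189, 360, 203] [ 0.504 -0.09 ]
bar_pull 0.6 [175, 133, 216, 143] [0.664 0.318]
bar_pull 0.56 [220, 180, 233, 216] [0.502 0.235]
bar_pull 0.53 [213, 245, 224, 277] [0.341 0.254]
bar_pull 0.49 [169, 181, 204, 189] [0.538 0.339]
bracket 0.5 [245, 218, 260, 238] [0.424 0.167]
tin 0.68 [318, 120, 430, 159] [ 0.655 -0.158]
tin 0.56 [369, 210, 397, 236] [ 0.43  -0.172]
jar 0.78 [272, 197, 294, 217] [0.478 0.089]
scene cam [1.03680715 0.03700991 0.8420344 ]
short_tray 0.94 [334, 240, 424, 283] [0.653 0.137]
short_tray 0.54 [266, 181, 290, 200] [ 0.497 -0.087]
leg_a 0.87 [200, 161, 221, 192] [ 0.471 -0.245]
leg_a 0.78 [455, 160, 482, 195] [0.43  0.341]
big_knob 0.88 [271, 181, 288, 201] [
[... 545 characters left out ...]
]
{'clock': 1.0, 'joint_pos': array([-1.21603902e+00,  2.40595282e-01,  4.98736824e-03,  1.33522715e+00,
       -1.41380042e-05,  1.57082503e+00]), 'joint_vel': array([ 0.00104307, -0.00102816, -0.00019481, -0.00036272,  0.00104725,
        0.00077026]), 'tau': array([ 2.99012609e-04, -3.72217047e+01,  2.52696365e+01,  1.21936653e-03,
        2.84961499e-05,  8.13803126e-06]), 'eef_pos': array([ 0.17367124, -0.46885035,  0.23130399]), 'tool_rot': array([ 9.84312142e-01,  1.76435842e-01, -1.03759001e-05, -1.78170512e-05]), 'ft_force': array([0.28242268, 0.2132515 , 0.73928324]), 'ft_torque': array([ 0.02792892, -0.00687392,  0.00051337]), 'grasp_force': 0.0, 'grip_width': 0.08534156592506621}
```

Run:
```python
import cv2
i=cv2.imread("pics/top.png");cv2.imwrite("pics/top_c.png",cv2.resize(i[105:305,150:470],None,fx=2.5,fy=2.5,interpolation=cv2.INTER_CUBIC))
i=cv2.imread("pics/scene.png");cv2.imwrite("pics/scene_c.png",cv2.resize(i[110:300,140:540],None,fx=2,fy=2,interpolation=cv2.INTER_CUBIC))
```

```text
(no output)
```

View pics/top_c.png

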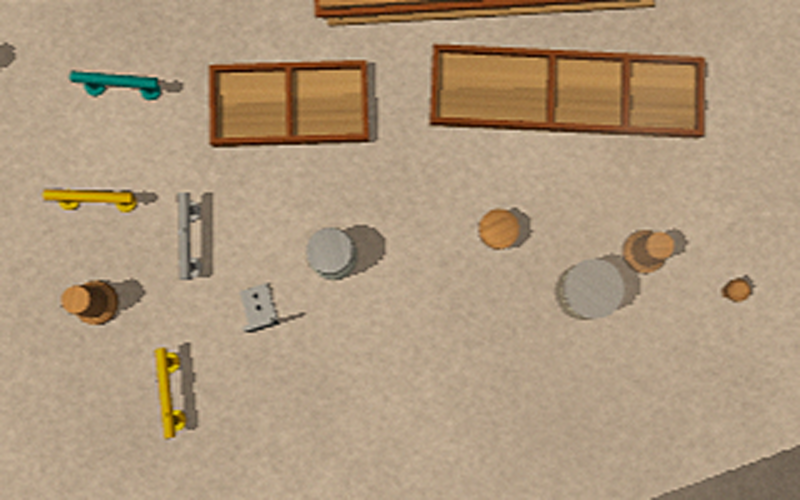

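View pics/scene_c.png

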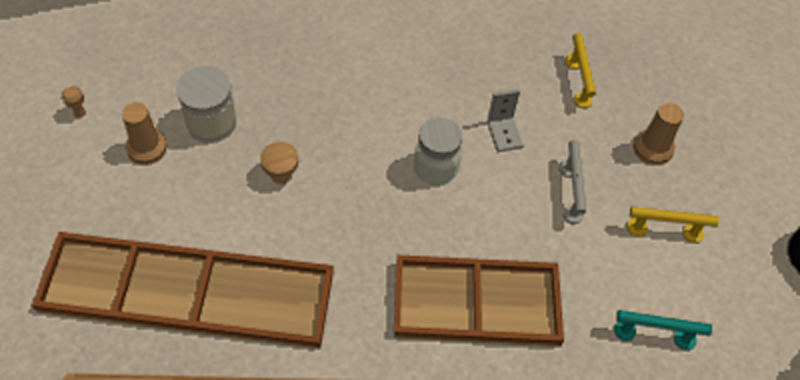

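```bash
cat >> h.py <<'E'
from scipy.optimize import minimize
def circ(r,z,x=0,y=0):
    a=np.linspace(0,2*np.pi,24,endpoint=False);return np.c_[x+r*np.cos(a),y+r*np.sin(a),0*a+z]
def cyl(r0,z0,r1,z1,x=0,y=0): return np.r_[circ(r0,z0,x,y),circ(r1,z1,x,y)]
def box(x0,x1,y0,y1,z0,z1): return np.array([[x,y,z] for x in(x0,x1) for y in(y0,y1) for z in(z0,z1)])
a=np.linspace(0,2*np.pi,16,endpoint=False)
bar=np.concatenate([np.c_[0*a+s*.045,.006*np.cos(a),.032+.006*np.sin(a)] for s in(-1,1)])
M=dict(leg_a=[cyl(.023,0,.023,.01),cyl(.0165,.01,.0165,.016),cyl(.0165,.016,.014,.07)],
 big_knob=[cyl(.0125,0,.0095,.02),cyl(.0095,.015,.021,.026),cyl(.021,.026,.021,.036),cyl(.021,.036,.017,.04)],
 small_knob=[cyl(.007,0,.0055,.02),cyl(.0055,.015,.012,.026),cyl(.012,.026,.012,.036),cyl(.012,.036,.010,.04)],
 bar_pull=[bar]+[cyl(.005,.003,.005,.03,s*.03) for s in(-1,1)]+[cyl(.011,0,.011,.004,s*.03) for s in(-1,1)],
 bracket=[box(-.0225,.0225,-.015,.015,0,.005),box(-.0225,-.0175,-.015,.015,0,.055)],
 tin=[cyl(.03,0,.03,.068)],jar=[cyl(.026,0,.026,.066)],
 long_tray=[box(-.043,.043,-.147,.147,0,.018)],short_tray=[box(-.043,.043,-.084,.084,0,.018)])
def render(p,parts,x,y,th,S=4):
    m=np.zeros((400*S,640*S),np.uint8);c,s=np.cos(th),np.sin(th)
    for P in parts:
        W=np.c_[x+c*P[:,0]-s*P[:,1],y+s*P[:,0]+c*P[:,1],P[:,2]]
        q=(p["view"][:3,:3]@W.T).T+p["view"][:3,3];q=(p["K"]@q.T).T;q=q[:,:2]/q[:,2:]
        cv2.fillConvexPoly(m,cv2.convexHull(np.round((q+.5)*S).astype(np.int32)),1)
    return m>0
def find(p,name,x,y,th=0):
    best=None
    m=render(p,M[name],x,y,th,1)
    for s in silhouettes(name,p):
        i=(s["region"]&m).sum()/max(1,(s["region"]|m).sum())
        if best is None or i>best[0]: best=(i,s["region"])
    return best
def fit(pm,name,x,y,th=0,yaw=True):
    reg=[(p,np.kron(r.astype(np.uint8),np.ones((4,4),np.uint8))>0) for p,r in pm]
    def f(v):
        L=0
        for p,r in reg:
            m=render(p,M[name],v[0]/100,v[1]/100,v[2] if yaw else th);L+=1-(m&r).sum()/max(1,(m|r).sum())
        return L/len(reg)
    v0=np.array([x*100,y*100,th][:3 if yaw else 2])
    sim=[v0]+[v0+np.eye(len(v0))[i]*(1.,1.,.15)[i] for i in range(len(v0))]
    r=minimize(f,v0,method="Nelder-Mead",options=dict(initial_simplex=sim,xatol=.01,fatol=1e-4,maxiter=120))
    return np.r_[r.x[:2]/100,r.x[2:]].round(4),round(1-r.fun,2)
E
cat > m1.py <<'E'
from h import *
T,S=camera("top"),camera("scene")
for n,x,y,th in [("long_tray",.655,-.16,-.05),("short_tray",.65,.137,0),("leg_a",.46,-.24,0),("leg_a",.43,.335,0),("big_knob",.5,-.085,0),("small_knob",.432,-.332,0),("bar_pull",.5,.24,.05),("bracket",.425,.165,.2),("bracket",.425,.165,.2+np.pi),("tin",.42,-.18,0),("jar",.475,.09,0)]:
    yaw=n in("long_tray","short_tray","bar_pull","bracket")
    o=[]
    for P in(T,S):
        b=find(P,n,x,y,th)
        if b and b[0]>.25:o.append((P,b[1]))
    print(n,[fit([k],n,x,y,th,yaw) for k in o],"joint",fit(o,n,x,y,th,yaw) if len(o)==2 else "")
E
python3 m1.py
```

```text
long_tray [(array([ 0.6553, -0.162 , -0.0527]), np.float64(0.95)), (array([ 0.6529, -0.1654, -0.0628]), np.float64(0.98))] joint (array([ 0.6538, -0.1636, -0.0626]), np.float64(0.96))
short_tray [(array([0.6456, 0.1378, 0.0133]), np.float64(0.97)), (array([0.6439, 0.1348, 0.0106]), np.float64(0.95))] joint (array([0.6445, 0.137 , 0.0092]), np.float64(0.95))
leg_a [(array([ 0.4799, -0.2424]), np.float64(0.81)), (array([ 0.4773, -0.2418]), np.float64(0.93))] joint (array([ 0.4779, -0.2416]), np.float64(0.87))
leg_a [(array([0.4355, 0.3409]), np.float64(0.95)), (array([0.4342, 0.3379]), np.float64(0.91))] joint (array([0.4348, 0.3395]), np.float64(0.89))
big_knob [(array([ 0.5029, -0.083 ]), np.float64(0.88)), (array([ 0.5014, -0.0842]), np.float64(0.94))] joint (array([ 0.5022, -0.0839]), np.float64(0.91))
small_knob [(array([ 0.4339, -0.3313]), np.float64(0.89))] joint 
bar_pull [(array([0.5006, 0.2428, 0.0073]), np.float64(0.89)), (array([0.4986, 0.2406, 0.024 ]), np.float64(0.9))] joint (array([0.4992, 0.242 , 0.014 ]), np.float64(0.82))
bracket [(array([0.4283, 0.1708, 0.2922]), np.float64(0.89)), (array([0.4261, 0.1686, 0.2762]), np.float64(0.89))] joint (array([0.4277, 0.17  , 0.3319]), np.float64(0.87))
bracket [(array([0.4243, 0.1703, 3.3443]), np.float64(0.81)), (array([0.421 , 0.1654, 3.2121]), np.float64(0.54))] joint (array([0.4237, 0.1689, 3.3623]), np.float64(0.65))
tin [(array([ 0.4372, -0.1724]), np.float64(0.94)), (array([ 0.434, -0.176]), np.float64(0.95))] joint (array([ 0.4368, -0.1738]), np.float64(0.92))
jar [(array([0.4788, 0.091 ]), np.float64(0.89)), (array([0.4816, 0.0894]), np.float64(0.84))] joint (array([0.4775, 0.0902]), np.float64(0.87))
```

Possible mix-ups (pixels in the top image): the steel bar pull at (226,198) has look-alikes, turquoise at (196,138), yellow at (187,185) and yellow at (218,261). The big knob at (350,196) could be taken for the small knob at (445,221), and the tin at (385,220) for the jar at (283,206). I choose the grey steel pull, the wide-headed knob, and the two legs at (409,204) and (184,225). The next crop checks the pull.

Run:
```python
import cv2
i=cv2.imread("pics/scene.png");cv2.imwrite("pics/pull_c.png",cv2.resize(i[160:240,370:510],None,fx=4,fy=4,interpolation=cv2.INTER_CUBIC))
```

```text
(no output)
```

View pics/pull_c.png

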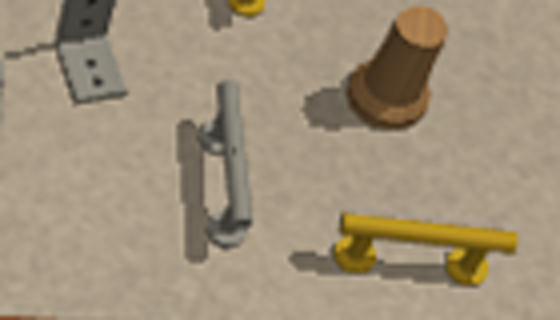

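Call:
{"api": "drive_tool", "payload": {"increments": [[[30.4,22.7,0],[0,0,7],0.6],[[30.4,22.7,0],[0,0,7],0.6],[[30.4,22.7,0],[0,0,7],0.6],[[30.4,22.7,0],[0,0,7],0.6],[[30.4,22.7,0],[0,0,7],0.6],[[30.4,22.7,0],[0,0,7],0.6],[[30.4,22.7,0],[0,0,7],0.6],[[30.4,22.7,0],[0,0,7],0.6]]}}

```text
clock: 2.87
eef_pos: [0.4182, -0.2859, 0.2315]
tool_rot: [0.784, 0.62, 0.0, 0.0]
ft_force: [1.4, -1.1, -0.2]
grip_width: 0.0513
grasp_force: 0.0
```

The crop shows the plain grey steel pull (scene pixel about (427,200)), clearly different from the yellow one, so the choice stands.

Call:
{"api": "drive_tool", "payload": {"increments": [[[30.4,22.7,0],[0,0,7],0.6],[[30,22.6,0],[0,0,6.7],0.6],[[0,0,-33],[0,0,0],0.6],[[0,0,-33],[0,0,0],0.6],[[0,0,-33],[0,0,0],0.6],[[0,0,0],[0,0,0],0.6],[[0,0,0],[0,0,0],0.6]]}}

```text
clock: 3.45
eef_pos: [0.4758, -0.2411, 0.1309]
tool_rot: [0.707, 0.707, -0.001, -0.002]
ft_force: [0.4, -0.5, 0.3]
grip_width: 0.0512
grasp_force: 0.0
```

Run:
```python
from h import *
p=camera("wrist");save(p,"w1.png")
b=find(p,"leg_a",.478,-.2416);print(b[0] if b else b)
if b:print(fit([(p,b[1])],"leg_a",.478,-.2416,0,False))
```

```text
0.9186302230600063
(array([ 0.4774, -0.2405]), np.float64(0.97))
```

View pics/w1.png

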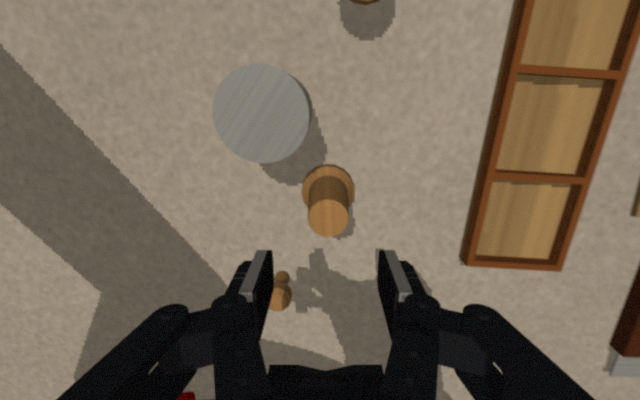

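The wrist view shows the leg at (328,205), centred between the fingers, with the tin at (260,112) well clear. The fit agrees with the top and scene views to about 1 mm.

Call:
{"api": "drive_tool", "payload": {"increments": [[[1,0.5,-33],[0,0,0],0.6],[[0,0,-33],[0,0,0],0.6],[[0,0,-33],[0,0,0],0.6],[[0,0,0],[0,0,0],0.6],[[0,0,0],[0,0,0],0.0],[[0,0,0],[0,0,0],0.0],[[0,0,0],[0,0,0],0.0],[[0,0,0],[0,0,0],0.0]]}}

```text
clock: 4.22
eef_pos: [0.4805, -0.2427, 0.0362]
tool_rot: [0.707, 0.707, 0.001, 0.003]
ft_force: [-0.3, 0.4, 4.4]
grip_width: 0.0281
grasp_force: 59.9
```

Call:
{"api": "drive_tool", "payload": {"increments": [[[0,0,0],[0,0,0],0.0],[[0,0,0],[0,0,0],0.0],[[0,0,0],[0,0,0],0.0],[[0,0,0],[0,0,0],0.0]]}}

```text
clock: 4.55
eef_pos: [0.4804, -0.2427, 0.0362]
tool_rot: [0.707, 0.707, 0.001, 0.003]
ft_force: [-1.0, -1.2, 6.8]
grip_width: 0.0284
grasp_force: 60.2
```

Call:
{"api": "drive_tool", "payload": {"increments": [[[0,0,20],[0,0,0],0.0],[[0,0,30],[0,0,0],0.0],[[10,3,30],[0,0,0],0.0],[[36,12,0],[0,0,0],0.0],[[36,12,0],[0,0,0],0.0],[[36,12,0],[0,0,0],0.0],[[36,12,0],[0,0,0],0.0],[[18,5,0],[0,0,0],0.0]]}}

```text
clock: 5.22
eef_pos: [0.6545, -0.1833, 0.1142]
tool_rot: [0.706, 0.708, 0.002, 0.001]
ft_force: [0.2, 0.2, -0.6]
grip_width: 0.0282
grasp_force: 59.7
```

Call:
{"api": "drive_tool", "payload": {"increments": [[[0,0,0],[0,0,0],0.0],[[0,0,0],[0,0,0],0.0],[[0,0,0],[0,0,0],0.0]]}}

```text
clock: 5.47
eef_pos: [0.6495, -0.1855, 0.1132]
tool_rot: [0.707, 0.707, -0.0, -0.0]
ft_force: [-0.3, -0.3, -1.9]
grip_width: 0.0281
grasp_force: 59.7
```

Run:
```python
from h import *
p=camera("scene");save(p,"s2.png");cv2.imwrite("pics/s2c.png",cv2.resize(p["image"][120:300,140:380,::-1],None,fx=3,fy=3))
```

```text
(no output)
```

View pics/s2c.png

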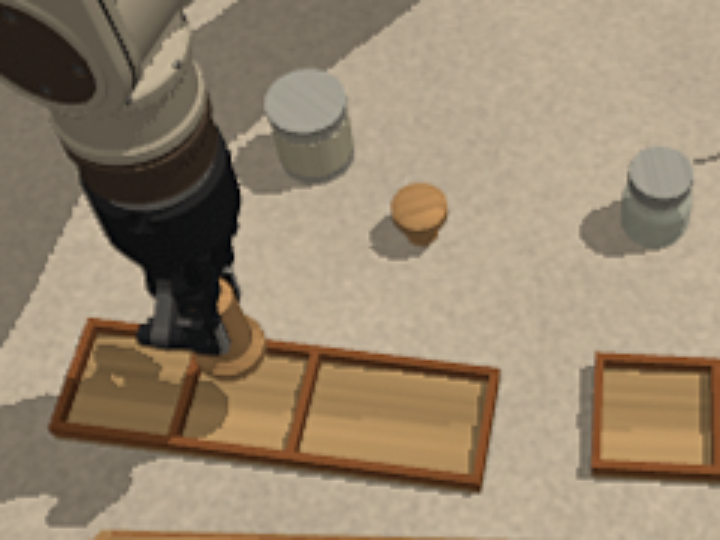

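Run:
```python
from h import *
p=camera("scene")
for z in(.077,.147): print(proj(p,[.65,-.1855,z]))
print(ray(p,140+235/3,120+355/3,.077))
print(get_obs()["tool_rot"],get_obs()["eef_pos"])
w=camera("wrist");save(w,"w2.png")
b=sorted(silhouettes("leg_a",w),key=lambda s:-s["conf"])
print([(s["conf"],s["bbox"]) for s in b]); print(proj(w,[.65,-.1855,.077]),proj(w,[.65,-.1855,.147]))
```

```text
[216.31563614 236.64316565]
[209.02118225 218.53076213]
[ 0.65334331 -0.18089003  0.077     ]
[ 7.07332051e-01  7.06881343e-01 -2.47269495e-04 -2.75709910e-04] [ 0.6491349  -0.18604261  0.11359014]
[(0.75, [286.3, 199.1, 364.8, 333.6])]
[326.16713974 232.76631573] [326.73243237 305.60091475]
```

View pics/w2.png

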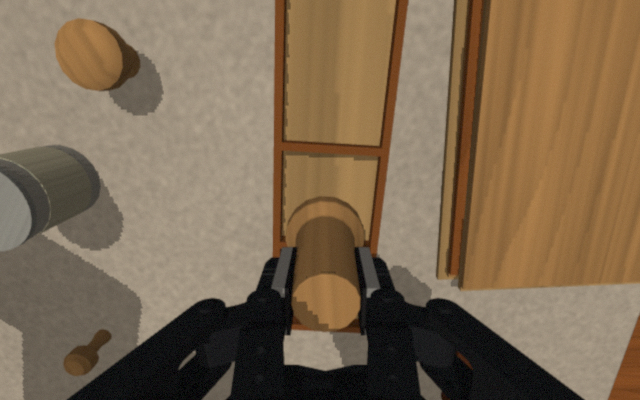

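Wrist view: the leg is held upright and centred between the pads at (326,265), so its position is good. I'll lower it into the middle bay and release.

Call:
{"api": "drive_tool", "payload": {"increments": [[[3,0,-30],[0,0,0],0.0],[[0,0,-25],[0,0,0],0.0],[[0,0,-8],[0,0,0],0.0],[[0,0,-4],[0,0,0],0.0],[[0,0,-3],[0,0,0],0.0],[[0,0,0],[0,0,0],0.0],[[0,0,0],[0,0,0],0.0],[[0,0,0],[0,0,0],0.0]]}}

```text
clock: 6.33
eef_pos: [0.6544, -0.1858, 0.045]
tool_rot: [0.707, 0.707, 0.001, 0.001]
ft_force: [0.2, -0.4, -2.0]
grip_width: 0.0281
grasp_force: 59.8
```

Call:
{"api": "drive_tool", "payload": {"increments": [[[0,0,-2],[0,0,0],0.0],[[0,0,-1],[0,0,0],0.0],[[0,0,0],[0,0,0],0.0],[[0,0,0],[0,0,0],0.5],[[0,0,0],[0,0,0],0.6],[[0,0,0],[0,0,0],0.6],[[0,0,0],[0,0,0],0.6],[[0,0,0],[0,0,0],0.6]]}}

```text
clock: 7.0
eef_pos: [0.6532, -0.1854, 0.04]
tool_rot: [0.707, 0.707, -0.0, -0.0]
ft_force: [0.1, -0.4, -0.2]
grip_width: 0.0515
grasp_force: 0.0
```

Call:
{"api": "drive_tool", "payload": {"increments": [[[0,0,30],[0,0,0],0.6],[[0,0,40],[0,0,0],0.6],[[0,0,10],[0,0,-7],0.65],[[-25,17,0],[0,0,-7],0.65],[[-25,17,0],[0,0,-7],0.65],[[-25,17,0],[0,0,-7],0.65],[[-25,17,0],[0,0,-7],0.65],[[-25,17,0],[0,0,-7],0.65]]}}

```text
clock: 7.67
eef_pos: [0.527, -0.0998, 0.1202]
tool_rot: [0.915, 0.404, 0.0, -0.0]
ft_force: [0.2, -0.3, 0.4]
grip_width: 0.0555
grasp_force: 0.0
```

Call:
{"api": "drive_tool", "payload": {"increments": [[[-25,17,0],[0,0,-7],0.75],[[0,0,0],[0,0,-7],0.75],[[0,0,0],[0,0,-7],0.75],[[0,0,-10],[0,0,-7],0.75],[[0,0,-15],[0,0,-7],0.75],[[0,0,0],[0,0,-7],0.75],[[0,0,0],[0,0,-5.6],0.75],[[0,0,0],[0,0,0],0.75]]}}

```text
clock: 8.33
eef_pos: [0.503, -0.0834, 0.095]
tool_rot: [1.0, 0.003, -0.0, -0.0]
ft_force: [0.4, -1.6, 0.1]
grip_width: 0.0641
grasp_force: 0.0
```

Run:
```python
from h import *
p=camera("wrist")
b=find(p,"big_knob",.502,-.0838);print(b[0] if b else b)
if b:print(fit([(p,b[1])],"big_knob",.502,-.0838,0,False))
o=get_obs();print(o["eef_pos"],o["tool_rot"])
```

```text
0.8881909547738693
(array([ 0.5007, -0.0826]), np.float64(0.96))
[ 0.50337497 -0.08345726  0.09537333] [9.99987302e-01 5.03880715e-03 7.58465779e-05 2.27383449e-05]
```

Call:
{"api": "drive_tool", "payload": {"increments": [[[-2,0.5,-30],[0,0,0],0.75],[[0,0,-30],[0,0,0],0.75],[[0,0,-20],[0,0,0],0.75],[[0,0,-2],[0,0,0],0.75],[[0,0,0],[0,0,0],0.0],[[0,0,0],[0,0,0],0.0],[[0,0,0],[0,0,0],0.0],[[0,0,0],[0,0,0],0.0]]}}

```text
clock: 9.1
eef_pos: [0.5028, -0.0832, 0.0149]
tool_rot: [1.0, 0.004, 0.002, 0.0]
ft_force: [0.0, 0.6, -0.6]
grip_width: 0.0398
grasp_force: 60.4
```

Call:
{"api": "drive_tool", "payload": {"increments": [[[0,0,0],[0,0,0],0.0],[[0,0,0],[0,0,0],0.0]]}}

```text
clock: 9.27
eef_pos: [0.5026, -0.0832, 0.0146]
tool_rot: [1.0, 0.004, 0.001, 0.0]
ft_force: [-0.6, 0.0, 4.9]
grip_width: 0.0392
grasp_force: 60.8
```

Call:
{"api": "drive_tool", "payload": {"increments": [[[0,0,10],[0,0,0],0.0],[[0,0,20],[0,0,0],0.0],[[0,0,25],[0,0,0],0.0],[[0,0,0],[0,0,0],0.0],[[0,0,0],[0,0,0],0.0]]}}

```text
clock: 9.68
eef_pos: [0.5027, -0.0832, 0.0702]
tool_rot: [1.0, 0.004, 0.002, 0.0]
ft_force: [-0.1, -1.7, -1.2]
grip_width: 0.0397
grasp_force: 60.6
```

Run:
```python
from h import *
p=camera("scene");save(p,"s3.png");i=p["image"][:,:,::-1]
w=camera("wrist")["image"][:,:,::-1]
a=cv2.resize(i[130:230,220:330],None,fx=3.6,fy=3.6);b=cv2.resize(w[:,:][150:400,180:460],(403,360))
cv2.imwrite("pics/s3c.png",np.hstack([a[:360],b]))
```

```text
(no output)
```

View pics/s3c.png

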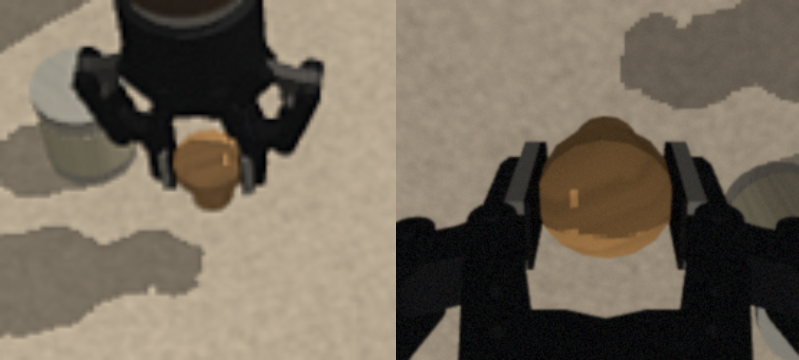

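Left half (scene): the knob hangs upright between the pads at (207,165). Right half (wrist): it is centred.

Call:
{"api": "drive_tool", "payload": {"increments": [[[20,25,0],[0,0,0],0.0],[[20,25,0],[0,0,0],0.0],[[20,25,0],[0,0,0],0.0],[[20,25,0],[0,0,0],0.0],[[20,25,0],[0,0,0],0.0],[[22,27,0],[0,0,0],0.0],[[20,27.5,0],[0,0,0],0.0],[[0,0,0],[0,0,0],0.0]]}}

```text
clock: 10.45
eef_pos: [0.6478, 0.0607, 0.0663]
tool_rot: [0.999, 0.04, -0.0, -0.016]
ft_force: [0.0, 0.5, -1.0]
grip_width: 0.0399
grasp_force: 60.7
```

Call:
{"api": "drive_tool", "payload": {"increments": [[[0,0,0],[0,0,0],0.0],[[0,0,-25],[0,0,0],0.0],[[0,0,-16],[0,0,0],0.0],[[0,0,-5],[0,0,0],0.0],[[0,0,0],[0,0,0],0.0],[[0,0,0],[0,0,0],0.0],[[0,0,0],[0,0,0],0.0]]}}

```text
clock: 11.03
eef_pos: [0.6461, 0.0596, 0.029]
tool_rot: [0.999, 0.038, 0.002, -0.018]
ft_force: [-8.4, 5.4, 28.0]
grip_width: 0.0397
grasp_force: 65.9
```

Call:
{"api": "drive_tool", "payload": {"increments": [[[0,0,20],[0,0,0],0.0],[[0,0,30],[0,0,0],0.0],[[0,0,0],[0,0,0],0.0],[[0,0,0],[0,0,0],0.0]]}}

```text
clock: 11.37
eef_pos: [0.6456, 0.0569, 0.0741]
tool_rot: [0.999, 0.037, 0.001, -0.016]
ft_force: [-0.8, 0.4, -1.8]
grip_width: 0.0399
grasp_force: 63.7
```

Run:
```python
from h import *
o=get_obs();print(o)
i=camera("scene");save(i,"s4.png");i=i["image"][:,:,::-1]
w=camera("wrist")["image"][:,:,::-1]
a=cv2.resize(i[100:300,230:450],(440,400));b=w[100:400,150:490]
cv2.imwrite("pics/s4c.png",np.hstack([a,cv2.resize(b,(353,400))]))
```

```text
{'clock': 11.3667, 'joint_pos': array([0.07343901, 0.62848767, 0.18459643, 1.1241    , 0.03100443,
       3.14060115]), 'joint_vel': array([ 0.0001959 ,  0.03946217, -0.04376682, -0.00594186,  0.00127436,
        0.00028591]), 'tau': array([ 1.21774874e-01, -5.50461280e+01,  2.47750282e+01,  1.04715647e-01,
        1.20453089e-01, -2.71657001e-05]), 'eef_pos': array([0.64562454, 0.05693321, 0.07412178]), 'tool_rot': array([ 9.99185727e-01,  3.72238855e-02,  8.40051128e-04, -1.55421982e-02]), 'ft_force': array([-0.80415274,  0.41581844, -1.78266561]), 'ft_torque': array([-0.06058117,  0.00058311,  0.0129328 ]), 'grasp_force': 63.682786440476775, 'grip_width': 0.039911963108886124}
```

View pics/s4c.png

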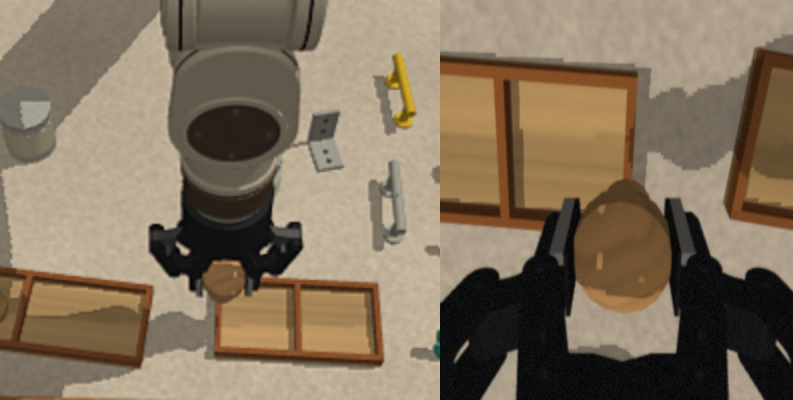

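The wrist joint j6 hit its limit. j6 = j1 + π − yaw, so yaw has to stay ≥ j1. The picture shows the knob still gripped and upright, above the near corner of the short tray. I'll turn to yaw 90° and remove the tilt.

Call:
{"api": "drive_tool", "payload": {"increments": [[[0,0,10],[0,0,7],0.0],[[0,0,0],[0,0,7],0.0],[[0,0,0],[0,0,7],0.0],[[0,0,0],[0,0,7],0.0],[[0,0,0],[0,0,7],0.0],[[0,0,0],[0,0,7],0.0],[[0,0,0],[0,0,7],0.0],[[0,0,0],[0,0,0],0.0]]}}

```text
clock: 12.13
eef_pos: [0.6435, 0.0573, 0.0798]
tool_rot: [0.893, 0.449, -0.009, -0.015]
ft_force: [-0.4, 0.1, -1.4]
grip_width: 0.0396
grasp_force: 63.7
```

Call:
{"api": "drive_tool", "payload": {"increments": [[[0,10,0],[0,0,7],0.0],[[0,10,0],[0,0,7],0.0],[[0,10,0],[0,0,7],0.0],[[0,9.6,0],[0,0,7],0.0],[[0,0,0],[0,0,7],0.0],[[0,0,0],[0,0,0],0.0],[[0,0,0],[0,0,0],0.0]]}}

```text
clock: 12.72
eef_pos: [0.6442, 0.097, 0.0809]
tool_rot: [0.719, 0.695, -0.012, -0.012]
ft_force: [-0.2, -0.1, -0.7]
grip_width: 0.0397
grasp_force: 63.7
```

```bash
cat >> h.py <<'E'
def st():
    from scipy.spatial.transform import Rotation as R
    o=get_obs();m=R.from_quat(o["tool_rot"]).as_matrix()
    print("pos",o["eef_pos"].round(4),"psi",np.degrees(np.arctan2(m[1,0],m[0,0])).round(2),"zax",m[:,2].round(3),"q",o["joint_pos"].round(2),"w",o["grip_width"].round(4),"f",o["ft_force"].round(1),o["clock"])
E
python3 -c "
from h import *
st()"
```

```text
Traceback (most recent call last):
  File "h.py", line 51, in st
    print("pos",o["eef_pos"].round(4),"psi",np.degrees(np.arctan2(m[1,0],m[0,0])).round(2),"zax",m[:,2].round(3),"q",o["joint_pos"].round(2),"w",o["grip_width"].round(4),"f",o["ft_force"].round(1),o["clock"])
                                                                                                                                                 ^^^^^^^^^^^^^^^^^^^^^
AttributeError: 'float' object has no attribute 'round'
```

Call:
{"api": "drive_tool", "payload": {"increments": [[[0,0,0],[0,-1.95,0],0.0],[[0,0,-10],[0,0,0],0.0],[[0,0,0],[0,0,0],0.0],[[0,0,0],[0,0,0],0.0]]}}

```text
clock: 13.05
eef_pos: [0.644, 0.0966, 0.0709]
tool_rot: [0.718, 0.696, -0.0, -0.0]
ft_force: [-0.5, 0.1, -1.7]
grip_width: 0.0395
grasp_force: 63.7
```

```bash
sed -i 's/o\["grip_width"\].round(4)/o["grip_width"]/' h.py
python3 - <<'E'
from h import *
st();p=camera("wrist");save(p,"w5.png")
i=camera("scene")["image"][:,:,::-1]
z=get_obs()["eef_pos"]
for s in silhouettes("big_knob",p)[:2]: print(s["conf"],s["bbox"])
a=cv2.resize(i[170:290,290:430],(466,400))
cv2.imwrite("pics/s5c.png",np.hstack([a,p["image"][180:380,240:400,::-1].repeat(2,0).repeat(2,1)]))
E
```

```text
pos [0.644  0.0966 0.0709] psi 88.19 zax [-0.001  0.    -1.   ] q [0.15 0.64 0.2  1.13 0.   1.75] w 0.03949907368136093 f [-0.5  0.1 -1.7] 13.05
0.97 [280.1, 234.4, 371.6, 335.0]
```

View pics/s5c.png

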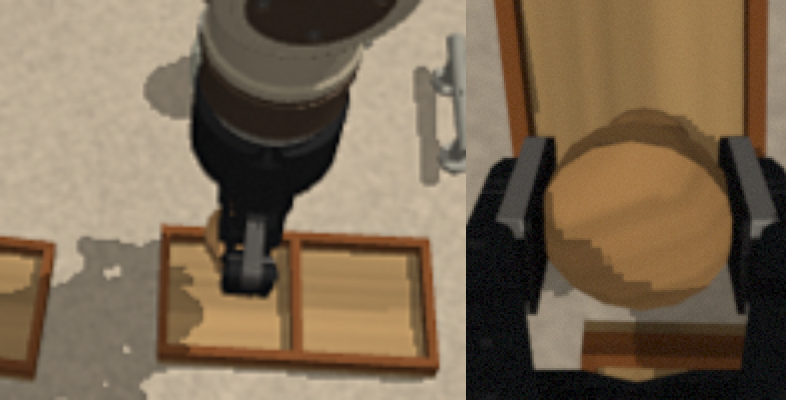

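Run:
```python
from h import *
from scipy.spatial.transform import Rotation as R
p=camera("wrist");r=silhouettes("big_knob",p)[0]["region"]
e=get_obs()["eef_pos"];r4=np.kron(r.astype(np.uint8),np.ones((4,4),np.uint8))>0
def f(v,full=False):
    x,y,z,a=v[0]/100,v[1]/100,v[2]/100,v[3]
    parts=[(R.from_rotvec([a,0,0]).apply(P-[0,0,.033])+[0,0,z+.033]) for P in M["big_knob"]]
    m=render(p,parts,x,y,0);return 1-(m&r4).sum()/(m|r4).sum()
for a0 in(-.3,0,.3):
    v0=np.array([e[0]*100,e[1]*100,(e[2]-.0146)*100,a0]);sim=[v0]+[v0+np.eye(4)[i]*(.5,.5,.5,.15)[i] for i in range(4)]
    q=minimize(f,v0,method="Nelder-Mead",options=dict(initial_simplex=sim,maxiter=250));print(q.x.round(3),1-q.fun,v0)
```

```text
[64.568  9.678  5.866 -0.244] 0.9564836762167475 [64.5549698   9.7145155   5.78528577 -0.3       ]
[6.4568e+01 9.6040e+00 6.0690e+00 2.6000e-02] 0.967703013173336 [64.5549698   9.7145155   5.78528577  0.        ]
[ 6.4573e+01  9.5870e+00  5.9860e+00 -1.9000e-02] 0.9717623336693968 [64.5549698   9.7145155   5.78528577  0.3       ]
```

Call:
{"api": "drive_tool", "payload": {"increments": [[[0,0,-25],[0,0,0],0.0],[[0,0,-18],[0,0,0],0.0],[[0,0,-4],[0,0,0],0.0],[[0,0,-2],[0,0,0],0.0],[[0,0,-1],[0,0,0],0.0],[[0,0,0],[0,0,0],0.0],[[0,0,0],[0,0,0],0.0]]}}

```text
clock: 13.88
eef_pos: [0.6462, 0.0974, 0.0237]
tool_rot: [0.717, 0.697, 0.002, 0.001]
ft_force: [0.2, 0.2, -0.2]
grip_width: 0.0395
grasp_force: 63.7
```

Call:
{"api": "drive_tool", "payload": {"increments": [[[0,0,-1],[0,0,0],0.0],[[0,0,-1],[0,0,0],0.0],[[0,0,0],[0,0,0],0.0],[[0,0,0],[0,0,0],0.0]]}}

```text
clock: 14.22
eef_pos: [0.6452, 0.0972, 0.0205]
tool_rot: [0.717, 0.697, 0.001, 0.001]
ft_force: [0.7, 0.2, -0.6]
grip_width: 0.0399
grasp_force: 63.7
```

Call:
{"api": "drive_tool", "payload": {"increments": [[[0,0,-1],[0,0,0],0.0],[[0,0,-0.5],[0,0,0],0.0],[[0,0,0],[0,0,0],0.0],[[0,0,0],[0,0,0],0.0]]}}

```text
clock: 14.55
eef_pos: [0.6451, 0.0972, 0.0187]
tool_rot: [0.717, 0.697, 0.001, 0.001]
ft_force: [0.7, 0.0, -1.5]
grip_width: 0.0398
grasp_force: 63.7
```

Call:
{"api": "drive_tool", "payload": {"increments": [[[0,0,0],[0,0,0],0.56],[[0,0,0],[0,0,0],0.56],[[0,0,0],[0,0,0],0.56],[[0,0,3],[0,0,0],0.6],[[0,0,20],[0,0,0],0.6],[[0,0,30],[0,0,0],0.6],[[0,0,40],[0,0,0],0.6],[[0,0,30],[0,0,0],0.6]]}}

```text
clock: 15.22
eef_pos: [0.6455, 0.0973, 0.1446]
tool_rot: [0.717, 0.697, 0.002, 0.001]
ft_force: [1.2, -0.1, -0.2]
grip_width: 0.0511
grasp_force: 0.0
```

Run:
```python
from h import *
st();p=camera("wrist");b=find(p,"big_knob",.645,.0967);print(b[0])
print(fit([(p,b[1])],"big_knob",.645,.0967,0,False))
```

```text
pos [0.6455 0.0973 0.1446] psi 88.32 zax [ 0.004  0.001 -1.   ] q [0.15 0.59 0.3  1.28 0.   1.75] w 0.051075880744097336 f [ 1.2 -0.1 -0.2] 15.2167
0.8123667377398721
(array([0.6482, 0.0942]), np.float64(0.97))
```

Call:
{"api": "drive_tool", "payload": {"increments": [[[-23.4,27,0],[0,0,0],0.6],[[-23.4,27,0],[0,0,0],0.6],[[-23.4,27,0],[0,0,0],0.6],[[-23.4,27,0],[0,0,0],0.6],[[-23.4,27,0],[0,0,0],0.6],[[-23.4,27,0],[0,0,0],0.6],[[-23.4,27,0],[0,0,0],0.6],[[-23.4,27,0],[0,0,0],0.6]]}}

```text
clock: 15.98
eef_pos: [0.4565, 0.3141, 0.1417]
tool_rot: [0.717, 0.697, 0.001, 0.001]
ft_force: [0.9, -0.1, 0.1]
grip_width: 0.0512
grasp_force: 0.0
```

Call:
{"api": "drive_tool", "payload": {"increments": [[[-23,26,0],[0,0,0],0.6],[[0,0,0],[0,0,0],0.6],[[0,0,0],[0,0,0],0.6],[[0,0,0],[0,0,0],0.6]]}}

```text
clock: 16.32
eef_pos: [0.4349, 0.3391, 0.1417]
tool_rot: [0.717, 0.697, 0.001, 0.001]
ft_force: [0.0, -0.4, -0.4]
grip_width: 0.0515
grasp_force: 0.0
```

Run:
```python
from h import *
st();p=camera("wrist");b=find(p,"leg_a",.4345,.339);print(b[0])
print(fit([(p,b[1])],"leg_a",.4345,.339,0,False))
```

```text
pos [0.4349 0.3391 0.1417] psi 88.36 zax [ 0.003  0.    -1.   ] q [ 0.66  0.39 -0.02  1.16 -0.    2.26] w 0.05151820256153769 f [ 0.  -0.4 -0.4] 16.3167
0.8806584362139918
(array([0.4334, 0.3405]), np.float64(0.95))
```

Aligned. I'll descend to z ≈ 0.033 and grip.

Call:
{"api": "drive_tool", "payload": {"increments": [[[-1,1,-36],[0,0,0],0.6],[[0,0,-36],[0,0,0],0.6],[[0,0,-36],[0,0,0],0.6],[[0,0,0],[0,0,0],0.6],[[0,0,0],[0,0,0],0.0],[[0,0,0],[0,0,0],0.0],[[0,0,0],[0,0,0],0.0],[[0,0,0],[0,0,0],0.0]]}}

```text
clock: 17.08
eef_pos: [0.4357, 0.3412, 0.0362]
tool_rot: [0.718, 0.696, 0.003, 0.001]
ft_force: [-0.3, 0.4, -0.9]
grip_width: 0.0285
grasp_force: 59.0
```

Call:
{"api": "drive_tool", "payload": {"increments": [[[0,0,0],[0,0,0],0.0],[[0,0,0],[0,0,0],0.0],[[0,0,20],[0,0,0],0.0],[[0,0,30],[0,0,0],0.0],[[0,0,35],[0,0,0],0.0],[[0,0,0],[0,0,0],0.0]]}}

```text
clock: 17.58
eef_pos: [0.4377, 0.3432, 0.1263]
tool_rot: [0.717, 0.697, 0.008, 0.001]
ft_force: [2.2, 1.3, -0.4]
grip_width: 0.0283
grasp_force: 59.4
```

Call:
{"api": "drive_tool", "payload": {"increments": [[[26,-20,0],[0,0,0],0.0],[[26,-20,0],[0,0,0],0.0],[[26,-20,0],[0,0,0],0.0],[[26,-20,0],[0,0,0],0.0],[[26,-20,0],[0,0,0],0.0],[[26,-20,0],[0,0,0],0.0],[[26,-20,0],[0,0,0],0.0],[[26,-20,0],[0,0,0],0.0]]}}

```text
clock: 18.25
eef_pos: [0.643, 0.1792, 0.1189]
tool_rot: [0.717, 0.697, 0.001, 0.001]
ft_force: [0.7, 1.2, -1.0]
grip_width: 0.0283
grasp_force: 59.5
```

Call:
{"api": "drive_tool", "payload": {"increments": [[[0,0,0],[0,0,0],0.0],[[0,0,0],[0,0,0],0.0],[[0,0,0],[0,0,0],0.0]]}}

```text
clock: 18.5
eef_pos: [0.6415, 0.1802, 0.1184]
tool_rot: [0.718, 0.697, 0.001, 0.0]
ft_force: [-0.4, 0.3, -2.1]
grip_width: 0.0282
grasp_force: 59.6
```

```bash
python3 -c "
from h import *
st()"
```

```text
pos [0.6415 0.1802 0.1184] psi 88.3 zax [ 0.002  0.001 -1.   ] q [0.27 0.63 0.31 1.25 0.   1.87] w 0.028190016479441474 f [-0.4  0.3 -2.1] 18.5
```

Lower to z ≈ 0.042, release, retreat.

Call:
{"api": "drive_tool", "payload": {"increments": [[[2,-1,-30],[0,0,0],0.0],[[0,-1,-30],[0,0,0],0.0],[[0,0,-10],[0,0,0],0.0],[[0,0,-4],[0,0,0],0.0],[[0,0,-2],[0,0,0],0.0],[[0,0,0],[0,0,0],0.0],[[0,0,0],[0,0,0],0.0],[[0,0,0],[0,0,0],0.0]]}}

```text
clock: 19.17
eef_pos: [0.6452, 0.1788, 0.0449]
tool_rot: [0.717, 0.697, 0.003, 0.002]
ft_force: [0.4, 0.4, -1.5]
grip_width: 0.0283
grasp_force: 59.6
```

Call:
{"api": "drive_tool", "payload": {"increments": [[[0,0,-1],[0,0,0],0.0],[[0,0,0],[0,0,0],0.0],[[0,0,0],[0,0,0],0.5],[[0,0,0],[0,0,0],0.6],[[0,0,0],[0,0,0],0.6],[[0,0,0],[0,0,0],0.6],[[0,0,40],[0,0,0],0.6],[[0,0,40],[0,0,0],0.6]]}}

```text
clock: 19.83
eef_pos: [0.6412, 0.1774, 0.1189]
tool_rot: [0.717, 0.697, -0.003, -0.001]
ft_force: [1.5, -0.3, 1.3]
grip_width: 0.0508
grasp_force: 0.0
```

Call:
{"api": "drive_tool", "payload": {"increments": [[[-33,-2,0],[0,0,3],0.45],[[-33,-2,0],[0,0,3],0.45],[[-33,-2,0],[0,0,3],0.45],[[-33,-2,0],[0,0,3],0.45],[[-33,-2,0],[0,0,3],0.45],[[-33,-2,0],[0,0,3.3],0.45],[[-33,-2,0],[0,0,0],0.45],[[0,0,0],[0,0,0],0.45]]}}

```text
clock: 20.5
eef_pos: [0.405, 0.1623, 0.1206]
tool_rot: [0.597, 0.802, -0.002, -0.002]
ft_force: [-1.2, -0.9, -0.6]
grip_width: 0.0389
grasp_force: 0.0
```

Call:
{"api": "drive_tool", "payload": {"increments": [[[0,0,0],[0,0,0],0.45],[[0,0,0],[0,0,0],0.45]]}}

```text
clock: 20.67
eef_pos: [0.414, 0.1647, 0.1226]
tool_rot: [0.597, 0.802, 0.002, 0.001]
ft_force: [-0.5, 0.2, -0.1]
grip_width: 0.0381
grasp_force: 0.0
```

Run:
```python
from h import *
st();p=camera("wrist");b=find(p,"bracket",.4275,.1695,.29);print(b[0])
print(fit([(p,b[1])],"bracket",.4275,.1695,.29))
for n,x,y in(("leg_a",.644,.178),("big_knob",.645,.0965),("leg_a",.6525,-.186)):
  S=camera("scene");b=find(S,n,x,y);print(n,b[0],fit([(S,b[1])],n,x,y,0,False))
```

```text
pos [0.414  0.1647 0.1226] psi 106.63 zax [ 0.005  0.002 -1.   ] q [ 0.38  0.21 -0.33  1.02  0.    1.66] w 0.03810488161040615 f [-0.5  0.2 -0.1] 20.6667
0.7912581699346405
(array([0.4254, 0.1703, 0.282 ]), np.float64(0.94))
leg_a 0.8317901234567902 (array([0.6409, 0.1782]), np.float64(0.96))
big_knob 0.7474747474747475 (array([0.646 , 0.0952]), np.float64(0.79))
leg_a 0.8509615384615384 (array([ 0.6514, -0.1881]), np.float64(0.93))
```

Call:
{"api": "drive_tool", "payload": {"increments": [[[-5,0.5,-35],[0,0,0],0.45],[[0,0,-35],[0,0,0],0.45],[[0,0,-28],[0,0,0],0.45],[[0,0,0],[0,0,0],0.45],[[0,0,0],[0,0,0],0.0],[[0,0,0],[0,0,0],0.0],[[0,0,0],[0,0,0],0.0],[[0,0,0],[0,0,0],0.0]]}}

```text
clock: 21.73
eef_pos: [0.4097, 0.1654, 0.0256]
tool_rot: [0.597, 0.802, 0.003, 0.002]
ft_force: [-0.2, 0.2, 1.6]
grip_width: 0.004
grasp_force: 60.3
```

Call:
{"api": "drive_tool", "payload": {"increments": [[[0,0,0],[0,0,0],0.0],[[0,0,0],[0,0,0],0.0],[[0,0,0],[0,0,0],0.0]]}}

```text
clock: 21.98
eef_pos: [0.4097, 0.1654, 0.0256]
tool_rot: [0.597, 0.802, 0.003, 0.002]
ft_force: [0.1, -0.1, 6.0]
grip_width: 0.0039
grasp_force: 60.9
```

Call:
{"api": "drive_tool", "payload": {"increments": [[[0,0,15],[0,0,0],0.0],[[0,0,35],[0,0,0],0.0],[[0,0,40],[0,0,0],0.0],[[0,0,40],[0,0,0],0.0],[[0,0,20],[0,0,0],0.0],[[17,-33,0],[0,0,-2.5],0.0],[[17,-33,0],[0,0,-2.5],0.0],[[17,-33,0],[0,0,-2.5],0.0]]}}

```text
clock: 22.65
eef_pos: [0.4596, 0.0653, 0.1752]
tool_rot: [0.648, 0.761, 0.002, 0.001]
ft_force: [1.3, 0.4, -2.1]
grip_width: 0.0036
grasp_force: 59.9
```

Call:
{"api": "drive_tool", "payload": {"increments": [[[17,-33,0],[0,0,-2.5],0.0],[[17,-33,0],[0,0,-2.5],0.0],[[17,-33,0],[0,0,-2.5],0.0],[[17,-33,0],[0,0,-2.5],0.0],[[17,-33,0],[0,0,-2.3],0.0],[[17,-33,0],[0,0,0],0.0],[[17,-33,0],[0,0,0],0.0],[[17,-33,0],[0,0,0],0.0]]}}

```text
clock: 23.32
eef_pos: [0.5952, -0.2, 0.1739]
tool_rot: [0.727, 0.687, 0.001, 0.001]
ft_force: [1.0, -0.0, -0.9]
grip_width: 0.0042
grasp_force: 59.8
```

Call:
{"api": "drive_tool", "payload": {"increments": [[[17,-33,0],[0,0,0],0.0],[[17,-33,0],[0,0,0],0.0],[[0,0,-30],[0,0,0],0.0],[[0,0,-30],[0,0,0],0.0],[[0,0,0],[0,0,0],0.0],[[0,0,0],[0,0,0],0.0],[[0,0,0],[0,0,0],0.0]]}}

```text
clock: 23.9
eef_pos: [0.6292, -0.264, 0.1151]
tool_rot: [0.726, 0.687, 0.001, 0.001]
ft_force: [0.8, 0.4, -0.1]
grip_width: 0.0039
grasp_force: 59.6
```

Run:
```python
from h import *
st();p=camera("wrist");i=camera("scene")["image"][:,:,::-1]
a=cv2.resize(i[150:300,130:280],(400,400))
cv2.imwrite("pics/s6c.png",np.hstack([a,p["image"][:,:,::-1][120:400,180:460].repeat(1,0)[:280].copy() if 0 else cv2.resize(p["image"][120:400,180:460,::-1],(400,400))]))
```

```text
pos [ 0.6292 -0.264   0.1151] psi 86.85 zax [ 0.003  0.    -1.   ] q [-0.4   0.67  0.37  1.27  0.    1.23] w 0.0038882159112620133 f [ 0.8  0.4 -0.1] 23.9
```

View pics/s6c.png

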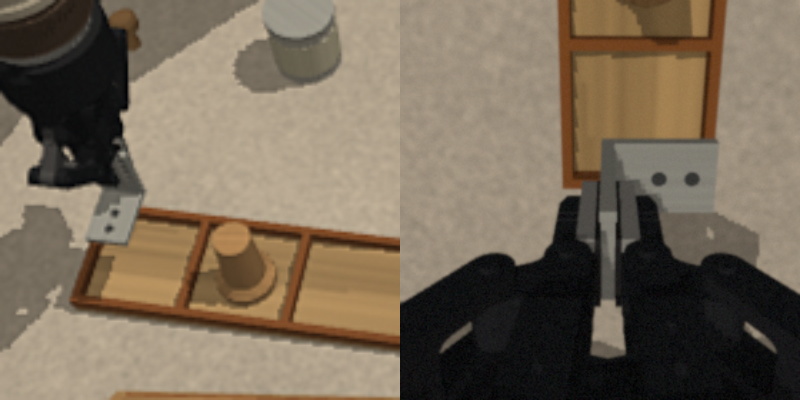

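The bracket is held level, with its foot at about (118,215) in the scene crop, above the end bay, and leg A stands upright in the middle bay.

Call:
{"api": "drive_tool", "payload": {"increments": [[[-1,-2,-35],[0,0,0],0.0],[[0,0,-30],[0,0,0],0.0],[[0,0,-10],[0,0,0],0.0],[[0,0,-4],[0,0,0],0.0],[[0,0,-2],[0,0,0],0.0],[[0,0,0],[0,0,0],0.0],[[0,0,0],[0,0,0],0.0],[[0,0,0],[0,0,0],0.0]]}}

```text
clock: 24.67
eef_pos: [0.6294, -0.2668, 0.0351]
tool_rot: [0.726, 0.687, 0.002, 0.002]
ft_force: [0.5, -0.4, -1.0]
grip_width: 0.0041
grasp_force: 59.7
```

Call:
{"api": "drive_tool", "payload": {"increments": [[[0,0,-1.5],[0,0,0],0.0],[[0,0,-1],[0,0,0],0.0],[[0,0,0],[0,0,0],0.0],[[0,0,0],[0,0,0],0.0],[[0,0,0],[0,0,0],0.0]]}}

```text
clock: 25.08
eef_pos: [0.6287, -0.2666, 0.0317]
tool_rot: [0.726, 0.687, 0.002, 0.002]
ft_force: [-1.7, 0.0, 6.2]
grip_width: 0.004
grasp_force: 60.7
```

Contact (6 N) at the expected height. I'll release, rise, and head for the pull.

Call:
{"api": "drive_tool", "payload": {"increments": [[[0,0,0],[0,0,0],0.35],[[0,0,0],[0,0,0],0.35],[[0,0,0],[0,0,0],0.35],[[0,0,0],[0,0,0],0.35],[[0,0,30],[0,0,0],0.35],[[0,0,40],[0,0,0],0.35],[[0,0,40],[0,0,0],0.35],[[0,0,20],[0,0,0],0.35]]}}

```text
clock: 25.75
eef_pos: [0.6298, -0.267, 0.1657]
tool_rot: [0.726, 0.687, 0.003, 0.004]
ft_force: [1.5, -1.0, 0.4]
grip_width: 0.03
grasp_force: 0.0
```

Run:
```python
from h import *
st();p=camera("wrist");b=find(p,"bracket",.6476,-.267,-.06);print(b[0])
print(fit([(p,b[1])],"bracket",.6476,-.267,-.06))
```

```text
pos [ 0.6298 -0.267   0.1657] psi 86.82 zax [ 0.009 -0.002 -1.   ] q [-0.4   0.64  0.45  1.37  0.    1.22] w 0.029998651799933353 f [ 1.5 -1.   0.4] 25.75
0.8165447383230163
(array([ 0.6493, -0.2693, -0.0496]), np.float64(0.97))
```

Call:
{"api": "drive_tool", "payload": {"increments": [[[-9.3,36.4,0],[0,0,6.7],0.4],[[-9.3,36.4,0],[0,0,6.7],0.4],[[-9.3,36.4,0],[0,0,6.7],0.4],[[-9.3,36.4,0],[0,0,6.7],0.4],[[-9.3,36.4,0],[0,0,6.7],0.4],[[-9.3,36.4,0],[0,0,6.7],0.4],[[-9.3,36.4,0],[0,0,6.7],0.4],[[-9.3,36.4,0],[0,0,6.7],0.4]]}}

```text
clock: 26.52
eef_pos: [0.552, 0.0264, 0.1589]
tool_rot: [0.336, 0.942, 0.001, -0.001]
ft_force: [0.6, -0.3, 0.5]
grip_width: 0.0342
grasp_force: 0.0
```

Call:
{"api": "drive_tool", "payload": {"increments": [[[-9.3,36.4,0],[0,0,6.7],0.4],[[-9.3,36.4,0],[0,0,6.7],0.4],[[-9.3,36.4,0],[0,0,6.7],0.4],[[-9.3,36.4,0],[0,0,6.7],0.4],[[-9.3,36.4,0],[0,0,6.7],0.4],[[-9.3,36.4,0],[0,0,6.7],0.4],[[0,0,-40],[0,0,0],0.4],[[0,0,0],[0,0,0],0.4]]}}

```text
clock: 27.18
eef_pos: [0.4927, 0.2437, 0.1137]
tool_rot: [-0.008, 1.0, -0.001, -0.005]
ft_force: [-1.3, -1.5, -1.6]
grip_width: 0.0341
grasp_force: 0.0
```

Call:
{"api": "drive_tool", "payload": {"increments": [[[0,0,0],[0,0,0],0.4],[[0,0,0],[0,0,0],0.4]]}}

```text
clock: 27.35
eef_pos: [0.4976, 0.2428, 0.1202]
tool_rot: [-0.005, 1.0, 0.001, -0.001]
ft_force: [0.9, 1.0, 0.8]
grip_width: 0.0337
grasp_force: 0.0
```

Run:
```python
from h import *
st();p=camera("wrist");save(p,"w7.png");b=find(p,"bar_pull",.4992,.242,.014);print(b[0])
print(fit([(p,b[1])],"bar_pull",.4992,.242,.014))
```

```text
pos [0.4976 0.2428 0.1202] psi -179.42 zax [-0.002  0.002 -1.   ] q [ 0.45  0.42 -0.04  1.11  0.    0.44] w 0.033660801962260053 f [0.9 1.  0.8] 27.35
0.9189070074922874
(array([0.4993, 0.2426, 0.0275]), np.float64(0.96))
```

View pics/w7.png

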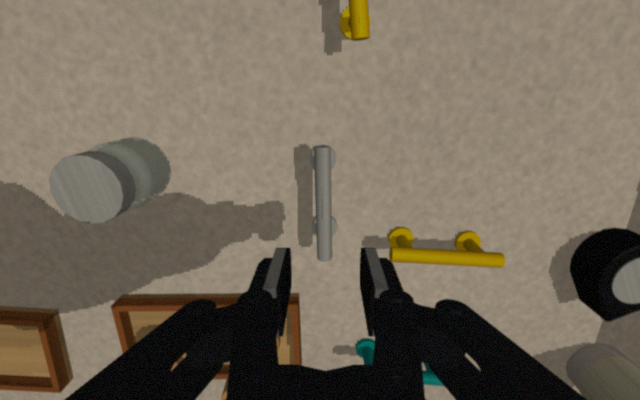

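The wrist view shows the grey pull centred at (323,203), with the yellow one at (445,250) outside the fingers. I'll descend and grip.

Call:
{"api": "drive_tool", "payload": {"increments": [[[1,0,-35],[0,0,0.8],0.4],[[0,0,-35],[0,0,0],0.4],[[0,0,-30],[0,0,0],0.4],[[0,0,-7],[0,0,0],0.4],[[0,0,0],[0,0,0],0.4],[[0,0,0],[0,0,0],0.0],[[0,0,0],[0,0,0],0.0],[[0,0,0],[0,0,0],0.0]]}}

```text
clock: 28.12
eef_pos: [0.501, 0.244, 0.016]
tool_rot: [-0.012, 1.0, 0.002, 0.002]
ft_force: [1.1, -1.0, 2.2]
grip_width: 0.0101
grasp_force: 58.5
```

Call:
{"api": "drive_tool", "payload": {"increments": [[[0,0,0],[0,0,0],0.0],[[0,0,0],[0,0,0],0.0],[[0,0,0],[0,0,0],0.0],[[0,0,0],[0,0,0],0.0]]}}

```text
clock: 28.45
eef_pos: [0.501, 0.244, 0.0159]
tool_rot: [-0.012, 1.0, 0.002, 0.002]
ft_force: [0.7, -2.0, 7.1]
grip_width: 0.0101
grasp_force: 59.0
```

Call:
{"api": "drive_tool", "payload": {"increments": [[[0,0,15],[0,0,0],0.0],[[0,0,30],[0,0,0],0.0],[[0,0,35],[0,0,0],0.0],[[0,0,30],[0,0,0],0.0],[[11.3,-23.4,0],[0,0,-6.8],0.0],[[11.3,-23.4,0],[0,0,-6.8],0.0],[[11.3,-23.4,0],[0,0,-6.8],0.0],[[11.3,-23.4,0],[0,0,-6.8],0.0]]}}

```text
clock: 29.12
eef_pos: [0.5444, 0.1492, 0.1243]
tool_rot: [0.225, 0.974, 0.002, 0.0]
ft_force: [0.7, 0.6, -1.3]
grip_width: 0.01
grasp_force: 58.7
```

Call:
{"api": "drive_tool", "payload": {"increments": [[[11.3,-23.4,0],[0,0,-6.8],0.0],[[11.3,-23.4,0],[0,0,-6.8],0.0],[[11.3,-23.4,0],[0,0,-6.8],0.0],[[11.3,-23.4,0],[0,0,-6.8],0.0],[[11.3,-23.4,0],[0,0,-6.8],0.0],[[11.3,-23.4,0],[0,0,-6.8],0.0],[[11.3,-23.4,0],[0,0,-6.8],0.0],[[11.3,-23.4,0],[0,0,-6.8],0.0]]}}

```text
clock: 29.78
eef_pos: [0.6347, -0.0384, 0.1238]
tool_rot: [0.646, 0.763, 0.002, 0.001]
ft_force: [0.9, 1.3, -1.1]
grip_width: 0.0097
grasp_force: 58.6
```

Call:
{"api": "drive_tool", "payload": {"increments": [[[11.3,-23.4,0],[0,0,-6.8],0.0],[[11.3,-23.4,0],[0,0,-6.8],0.0],[[0,0,-30],[0,0,0],0.0],[[0,0,0],[0,0,0],0.0],[[0,0,0],[0,0,0],0.0],[[0,0,0],[0,0,0],0.0]]}}

```text
clock: 30.28
eef_pos: [0.6566, -0.0835, 0.0937]
tool_rot: [0.73, 0.684, 0.001, 0.0]
ft_force: [0.4, 0.1, -0.1]
grip_width: 0.01
grasp_force: 58.7
```

Run:
```python
from h import *
st();p=camera("wrist");i=camera("scene")["image"][:,:,::-1]
a=cv2.resize(i[150:300,170:320],(400,400))
cv2.imwrite("pics/s8c.png",np.hstack([a,cv2.resize(p["image"][120:400,180:460,::-1],(400,400))]))
```

```text
pos [ 0.6566 -0.0835  0.0937] psi 86.28 zax [ 0.002  0.001 -1.   ] q [-0.13  0.64  0.26  1.19  0.    1.51] w 0.009958683612348543 f [ 0.4  0.1 -0.1] 30.2833
```

View pics/s8c.png

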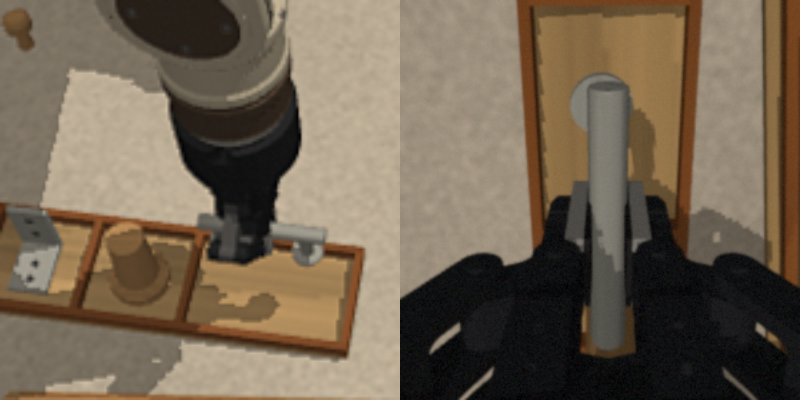

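The pull hangs level along its length above the long bay. Its feet sit slightly to one side of the bar ((598,100) against 608), a roll of a few degrees, which should settle out when it sits on its feet.

Call:
{"api": "drive_tool", "payload": {"increments": [[[2,0,-30],[0,0,0],0.0],[[0,0,-25],[0,0,0],0.0],[[0,0,-9],[0,0,0],0.0],[[0,0,-4],[0,0,0],0.0],[[0,0,-1],[0,0,0],0.0],[[0,0,0],[0,0,0],0.0],[[0,0,0],[0,0,0],0.0],[[0,0,0],[0,0,0],0.0]]}}

```text
clock: 31.05
eef_pos: [0.6602, -0.0844, 0.0262]
tool_rot: [0.73, 0.683, 0.002, 0.002]
ft_force: [-0.8, 0.1, -1.1]
grip_width: 0.0099
grasp_force: 58.7
```

Call:
{"api": "drive_tool", "payload": {"increments": [[[0,0,-1.5],[0,0,0],0.0],[[0,0,-1],[0,0,0],0.0],[[0,0,-0.5],[0,0,0],0.0],[[0,0,0],[0,0,0],0.0],[[0,0,0],[0,0,0],0.0],[[0,0,0],[0,0,0],0.0]]}}

```text
clock: 31.55
eef_pos: [0.6593, -0.0843, 0.022]
tool_rot: [0.73, 0.683, 0.002, 0.001]
ft_force: [-0.2, 0.2, 3.7]
grip_width: 0.0098
grasp_force: 59.3
```

Call:
{"api": "drive_tool", "payload": {"increments": [[[0,0,0],[0,0,0],0.2],[[0,0,0],[0,0,0],0.3],[[0,0,0],[0,0,0],0.4],[[0,0,0],[0,0,0],0.4],[[0,0,20],[0,0,0],0.4],[[0,0,40],[0,0,0],0.4],[[0,0,40],[0,0,0],0.4],[[0,0,40],[0,0,0],0.4]]}}

```text
clock: 32.22
eef_pos: [0.6583, -0.0842, 0.162]
tool_rot: [0.73, 0.683, 0.001, -0.0]
ft_force: [1.5, -0.2, -0.0]
grip_width: 0.0342
grasp_force: 0.0
```

Call:
{"api": "drive_tool", "payload": {"increments": [[[-40,0,0],[0,0,0],0.4],[[-40,0,0],[0,0,0],0.4],[[-40,0,0],[0,0,0],0.4],[[-40,0,0],[0,0,0],0.4],[[-40,0,0],[0,0,0],0.4],[[-40,0,0],[0,0,0],0.4],[[0,0,0],[0,0,0],0.4],[[0,0,0],[0,0,0],0.4]]}}

```text
clock: 32.88
eef_pos: [0.4161, -0.084, 0.1611]
tool_rot: [0.73, 0.683, 0.001, 0.0]
ft_force: [0.8, 0.2, 0.8]
grip_width: 0.0342
grasp_force: 0.0
```

Run:
```python
from h import *
st();S=camera("scene")
for k in M: M[k]=[P+[0,0,.006 if k in("leg_a","big_knob","bar_pull","bracket") else 0] for P in M[k]]
def inb(t,v):
    c,s=np.cos(t[2]),np.sin(t[2]);d=v[:2]-t[:2];return np.round([c*d[0]+s*d[1],-s*d[0]+c*d[1]],4)
LT,ST=np.array([.6538,-.1636,-.06]),np.array([.6445,.137,.01])
for n,x,y,th,t in [("bar_pull",.659,-.083,np.pi/2-.06,LT),("leg_a",.6525,-.186,0,LT),("bracket",.648,-.268,-.06,LT),("leg_a",.643,.178,0,ST),("big_knob",.646,.096,0,ST),("small_knob",.4339,-.3313,0,None),("tin",.435,-.174,0,None),("jar",.4785,.09,0,None)]:
    b=find(S,n,x,y,th);
    if not b or b[0]<.3: print(n,"missed");continue
    v,q=fit([(S,b[1])],n,x,y,th,n in("bar_pull","bracket"));print(n,v,q,"" if t is None else inb(t,v))
i=S["image"][:,:,::-1];cv2.imwrite("pics/s9c.png",cv2.resize(i[130:300,140:440],(800,453),interpolation=cv2.INTER_CUBIC))
```

```text
pos [ 0.4161 -0.084   0.1611] psi 86.17 zax [ 0.001  0.001 -1.   ] q [-0.2   0.14 -0.31  1.12  0.    1.44] w 0.03418398976251236 f [0.8 0.2 0.8] 32.8833
bar_pull [ 0.6574 -0.082   1.5293] 0.89 [-0.0013  0.0817]
leg_a [ 0.654  -0.1861] 0.93 [ 0.0015 -0.0224]
bracket [ 0.6496 -0.269  -0.0619] 0.93 [ 0.0021 -0.1055]
leg_a [0.6439 0.1775] 0.92 [-0.0002  0.0405]
big_knob [0.6462 0.0945] 0.82 [ 0.0013 -0.0425]
small_knob missed
tin [ 0.4351 -0.175 ] 0.95 
jar [0.4817 0.0891] 0.89
```

View pics/s9c.png

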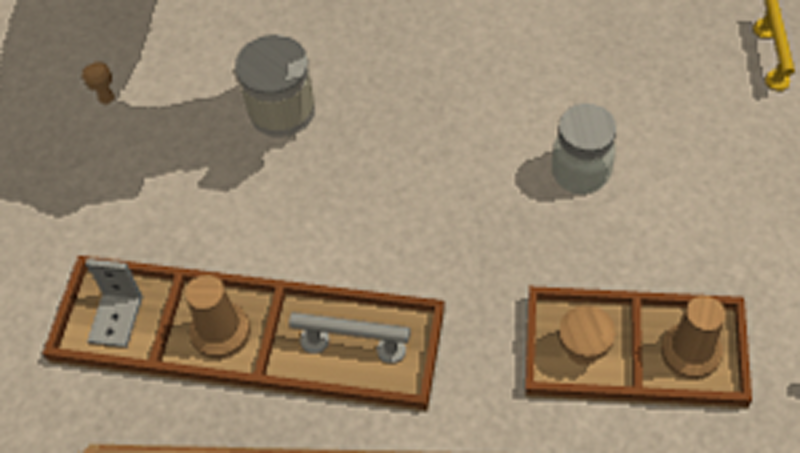

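All parts sit in their bays. The knob's stem barely shows at (587,333) in the scene crop, so I'll use the last picture to check that it is upright with model contours.

Run:
```python
from h import *
from scipy.spatial.transform import Rotation as R
out=[]
cams=[camera("top"),camera("scene")];regs=[]
for p in cams:
    b=[s for s in silhouettes("big_knob",p)];u=proj(p,[.646,.096,.03])
    b=[s for s in b if s["bbox"][0]-4<u[0]<s["bbox"][2]+4 and s["bbox"][1]-4<u[1]<s["bbox"][3]+4]
    regs.append(b[0]["region"] if b else None); print([(s["conf"],s["bbox"]) for s in b])
def model(v): return [R.from_rotvec([v[2],v[3],0]).apply(P)+[0,0,.006] for P in M["big_knob"]]
def f(v):
    L=0
    for p,r in zip(cams,regs):
        if r is None: continue
        r4=np.kron(r.astype(np.uint8),np.ones((4,4),np.uint8))>0
        m=render(p,model(v),v[0]/100,v[1]/100,0);L+=1-(m&r4).sum()/(m|r4).sum()
    return L
v0=np.array([64.6,9.6,0,0]);print("upright",f(v0))
q=minimize(f,v0,method="Nelder-Mead",options=dict(initial_simplex=[v0]+[v0+np.eye(4)[i]*(.4,.4,.2,.2)[i] for i in range(4)],maxiter=250));print(q.x.round(3),q.fun)
for p in cams:
    u=proj(p,[.646,.096,.03]).astype(int);i=cv2.resize(p["image"][:,:,::-1],None,fx=4,fy=4,interpolation=cv2.INTER_CUBIC)
    c=i[u[1]*4-100:u[1]*4+100,u[0]*4-90:u[0]*4+90].copy()
    m=render(p,M["big_knob"],.646,.096,0).astype(np.uint8) if 0 else render(p,model(v0),.646,.096,0).astype(np.uint8)
    d=i.copy();cv2.drawContours(d,cv2.findContours(m,0,1)[0],-1,(0,0,255),1)
    out+=[c,d[u[1]*4-100:u[1]*4+100,u[0]*4-90:u[0]*4+90]]
cv2.imwrite("pics/k.png",np.hstack(out))
```

```text
[(0.55, [273.1, 133.0, 290.1, 150.5])]
[(0.56, [346.7, 244.4, 371.1, 266.9])]
upright 0.3189340977147307
[6.4697e+01 9.6100e+00 2.5000e-02 6.4000e-02] 0.17417821025480051
```

View pics/k.png

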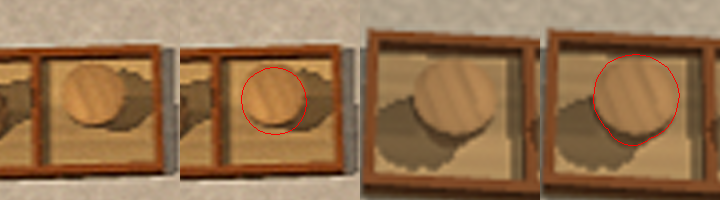

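The upright model outline matches the knob in both views: head at (97,95) in the top view, and the shaded stem under it at (460,135) in the scene view. It is standing.

```bash
python3 -c "
from workcell import job_done
print(job_done())"
```

```text
the job is handed in; nothing more can be done
None
```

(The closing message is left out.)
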